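# Make up two calorimeter run kits

### The job

Make up the kits for the next two calorimeter runs. In the long tray with three compartments put one steel crucible in the larger end compartment, the hexagonal plug in the middle one and the small amber jar in the last one; in the short tray with two compartments put the other crucible in the larger compartment and the pellet die in the smaller one. Everything must stand upright on the floor of its compartment, and the large jar and the white dish must be left where they are.

Things in the scene. Friction and masses are not known exactly. Their poses are not given: they have to be found in the camera images.
- tray3: Grey tray fixed to the bench, 90 mm wide; floor 4 mm thick; walls and dividers 4 mm thick, tops 14 mm above the bench. Origin: centre of underside; x along its length, z up. Compartments 82 mm wide, centred on y = 0. 234 mm long, three compartments: the larger, 90 mm long, at the -x end, centre x = -68 mm; the middle, 64 mm, centre x = 13 mm; the last, 64 mm, at the +x end, centre x = 81 mm.
- tray2: Grey tray fixed to the bench, 90 mm wide; floor 4 mm thick; walls and dividers 4 mm thick, tops 14 mm above the bench. Origin: centre of underside; x along its length, z up. Compartments 82 mm wide, centred on y = 0. 166 mm long, two compartments: the larger, 90 mm long, at the -x end, centre x = -34 mm; the smaller, 64 mm, at the +x end, centre x = 47 mm.
- crucible_a: One of two identical crucibles: straight-sided open steel cup, 60 mm across, 42 mm high, wall 3 mm, closed bottom, about 110 g. Stands on the bench mouth up; the two are interchangeable. Origin: centre of its underside; z up along its axis.
- crucible_b: One of two identical crucibles: straight-sided open steel cup, 60 mm across, 42 mm high, wall 3 mm, closed bottom, about 110 g. Stands on the bench mouth up; the two are interchangeable. Origin: centre of its underside; z up along its axis.
- hex_plug: Steel vessel plug: upright hexagonal prism 40 mm across flats (46 mm across corners), 40 mm high, with a brass stub 18 mm across and 12 mm high on top; about 250 g. One pair of flats faces its +x and -x; the others at 60 degree steps. Stands on the bench, stub up. Origin: centre of its underside; z up along its axis.
- small_jar: Small closed amber glass jar: body 42 mm across and 47 mm high, white cap 36 mm across above it, 62 mm high in all, about 110 g. Stands on the bench. Origin: centre of its underside; z up along its axis.
- pellet_die: Pellet die: dark steel cylinder 44 mm across and 40 mm high, with a plunger on top (stem 20 mm across, button 28 mm across), 64 mm high in all; about 350 g. Stands on the bench, plunger up. Origin: centre of its underside; z up along its axis.
- large_jar: Large closed amber jar with white cap, 64 mm across, 88 mm high, loose on the bench; not part of a kit, to be left alone. Origin: centre of its underside; z up along its axis.
- dish: Shallow white porcelain dish, 80 mm across the rim, 26 mm high, loose on the bench; not part of a kit, to be left alone. Origin: centre of its underside; z up along its axis.
There are look-alikes about, which are no part of the job. Leave any red look-alike of the pellet_die alone.

How it is judged:
By the outcome, as a careful person would: the job done as asked, in the order asked, and still so for the second after the job is handed in, with the robot touching nothing.
It also fails if it takes over 115 s, if anything falls off the work surface, if the arm or the gripper's body presses on something with over 40 N, if the wrist force passes 120 N, or if a joint passes its speed limit or range.

### The arm

A 6-joint arm with a two-finger parallel gripper is mounted at the origin on the work surface. World frame = base frame: x ahead of the robot, y to its left, z up, the work surface at z = 0. Lengths are in m, angles in rad, forces in N, time in s.
With the tool pointing down it reaches from about 0.325 to 0.85 m from the base axis. Payload 4.4 kg.
Tool frame: the origin (TCP) lies on the front face of the gripper's body, between the roots of the fingers; the fingertips stand 97 mm ahead of it and the grasp point (between the pads) lies arm.grip_depth ahead of it (arm.grip_depth is the distance from the TCP to the grasp point, in m); y points along the fingers, z is the direction in which the jaws open and shut, and the axes are right-handed (so a half turn about y gives the same grasp; the last joint's range is limited). The gripper opens to 94 mm and grips with 3 to 60 N. Pads are 16 mm wide; open, the fingers measure 119 mm over their backs; the gripper's body (75 mm by 177 mm) begins 78 mm behind the grasp point.
Start: joints at [1.069, 0.207, 1.542, -0, 1.393, -0.15], TCP at [0.198, 0.54, 0.303] pointing down, gripper open.
Joint ranges: [-2.73, 2.73], [-0.86, 2.22], [0.23, 2.46], [-1.11, 4.25], [0.08, 2.63], [-2.82, 2.82]. Speed limits (rad/s): [2.79, 2.79, 3.14, 3.14, 3.14, 3.14].

### API

Orientations are given as a rotation vector (axis times angle).
In Python, from station import status, imaging, ticket, arm gives the robot as it stands.
- The arm moves only by the tool carry_out, never from a script. Its argument "moves" is a list of rows, each an object of numbers: "wx", "wy", "wz": the turn, a rotation vector about the tool's x, y, z in degrees; "x", "y", "z": the shift along the tool's x, y, z in cm; "fingers": the finger opening in cm, from 0 to 9.4. A call has 1 to 20 rows; each row is the pose to reach, as a shift and turn from the pose measured when the call began, along the tool's axes at that moment; what a row does not reach only later rows make up. A row lasts 1/10 s, in which the tool goes at most 50 mm and 8.59 degrees, less where a joint would pass 70% of its speed; a pose out of reach is approached as far as the arm can. A call with a gripper value outside its range is refused whole. The fingers move at their own pace and stop on an object; the grip force is fixed at half the most. Time passes only in rows, so rows that repeat a pose let the fingers close. It gives the time, the measured TCP pose, the force and the opening at its end, in the units of the state.
- status.get_state(): the state, without advancing time (a new reading comes with each control period).
- imaging.grab_frame(name): name is "scene" or "top"; returns (picture, depth): 420x560x3 uint8, blue, green, red; 420x560 float32, m along the optical axis (not along the pixel's ray), 0 where there is no reading.
- imaging.camera_model(name): a dict with "intrinsics" (3x3 intrinsics, pixels), "R" (3x3) and "t" (3): a world point X has camera coordinates R X + t. Camera axes: x right, y down, z forward; pixel columns grow to the right and rows downward; lengths in m; the calibration is good to about 2 mm. A picture is of the moment at which its call begins. camera_model takes no time and is no camera call.
- ticket.hand_in(): hands the job in, once; it reports no verdict.
Trained networks look in the newest picture that a camera, given by its name, has taken for a name from the list of things; names that differ only in an ending like _2 or _b are one class to them, and where a whole thing is asked for, a point or a joint stands for the part that bears it (a point fixed in the world has none). Each returns a list of dicts, best first, with "conf" (0 to 1); they miss things now and then, are a little off and sometimes report something else, mostly with a low value. They report only what shows in the picture. A call takes as long as a camera call. They do not tell look-alikes from the thing itself.
- imaging.cut_out(camera, name): "mask" (420x560 bool, what is visible of it) and "bbox" ([left, top, right, bottom] as shares, 0 to 1, of the picture: columns of its width, rows of its height, round what is visible of it).
- imaging.landmark_of(camera, name): "position" ([column, row] as shares, 0 to 1, of the picture: columns of its width, rows of its height: a listed point, or the origin of a listed thing).
The state is a dict: "time": time; "joint_pos": joint angles; "qd": joint speeds; "tau": joint torques, N m; "position": TCP position; "tcp_rot": TCP orientation; "ft_force": force on the tool from outside, world axes, zero at the start; "torque": the same for the moment, N m; "grip_width": opening from 0.0 (shut) to 1.0 (fully open).
Only numpy, scipy, OpenCV 4.12 (cv2) and the standard library are available. Lean on these libraries where they do the work, as an engineer would, in place of code of your own. Each camera call takes 0.05 s, during which the arm holds its last target.

## Working session

There is one attempt and no reset: what is moved stays moved. The work goes in short steps, Python scripts to look and compute and a tool call to move; the robot and the scene stay as the last step left them, time stands still between calls to the robot, and variables do not carry over. Pictures are saved under pics/ and viewed, and the job is handed in when it is done.

Besides the shell and the picture viewer there is one more tool, called after "Request:" as a command line: name --argument value ..., lists and objects as JSON in quotes. carry_out: Moves the arm, as the interface text tells. Its arguments: {"type":"object","properties":{"moves":{"type":"array"}},"required":["moves"]}

```bash
ls; mkdir -p pics; python3 - <<'E'
from station import status, imaging, ticket, arm
import cv2,numpy as np
print(status.get_state(), arm.grip_depth)
for n in("scene","top"):
    p,d=imaging.grab_frame(n); cv2.imwrite(f"pics/{n}0.png",p); np.save(f"pics/{n}0.npy",d)
    print(n,imaging.camera_model(n))
E
```

```text
pics
{'time': 0.0, 'joint_pos': array([ 1.06849565e+00,  2.07380752e-01,  1.54293296e+00, -1.14631315e-05,
        1.39349808e+00, -1.50508491e-01]), 'qd': array([ 1.02567403e-03,  1.30325465e-04, -1.91436567e-03,  3.83481627e-04,
       -2.49538300e-04, -3.94808336e-05]), 'tau': array([ 7.73495503e-04, -3.70888960e+01, -2.81413329e+01,  6.98684296e-02,
        3.65117728e-02, -1.53707829e-04]), 'position': array([0.1978665 , 0.53925918, 0.30152282]), 'tcp_rot': array([-1.55522321,  0.27667034, -0.27556446]), 'ft_force': array([ 0.28457051, -0.35997033,  0.50037157]), 'torque': array([-0.01672367, -0.01389013, -0.00748359]), 'grip_width': 0.9985062369667675} 0.0784
scene {'intrinsics': array([[392.43451301,   0.        , 284.72276136],
       [  0.        , 392.43451301, 210.34948807],
       [  0.        ,   0.        ,   1.        ]]), 'R': array([[-3.77358360e-01,  9.26067014e-01,  7.43850588e-04],
       [ 7.61068205e-01,  3.10581262e-01, -5.69486142e-01],
       [-5.27613357e-01, -2.14334236e-01, -8.22000596e-01]]), 't': array([ 0.19821702, -0.38373446,  1.25390735])}
top {'intrinsics': array([[395.33723602,   0.        , 276.31522372],
       [  0.        , 395.33723602, 209.38868506],
       [  0.        ,   0.        ,   1.        ]]), 'R': array([[ 0.02482528, -0.99947348,  0.02089169],
       [-0.99620063, -0.02647818, -0.08296507],
       [ 0.08347456, -0.01875268, -0.99633345]]), 't': array([0.00624069, 0.54605476, 0.90529859])}
```

View pics/top0.png

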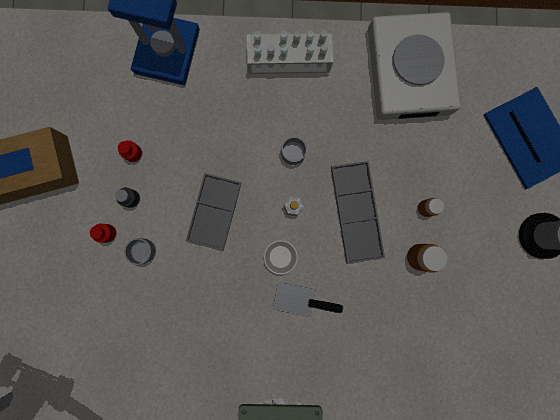

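View pics/scene0.png

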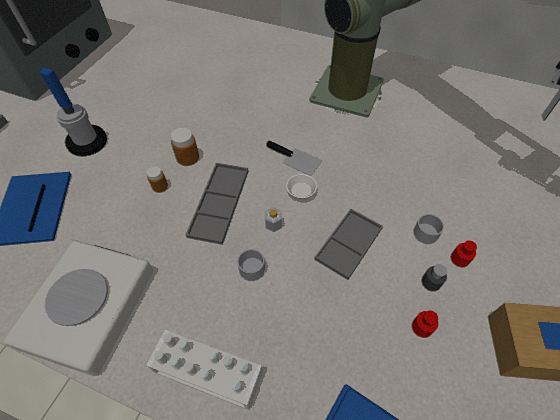

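```bash
cat > h.py <<'E'
from station import status, imaging, ticket, arm
import cv2,numpy as np
from scipy.spatial.transform import Rotation as Ro
def cloud(n,d):
    m=imaging.camera_model(n);K=m['intrinsics'];v,u=np.mgrid[:420,:560]
    c=np.stack([(u-K[0,2])/K[0,0]*d,(v-K[1,2])/K[1,1]*d,d],-1)
    return (c-m['t'])@m['R']
def onplane(n,uv,z):
    m=imaging.camera_model(n);K=m['intrinsics'];uv=np.atleast_2d(uv)
    r=np.c_[uv,np.ones(len(uv))]@np.linalg.inv(K).T@m['R'];o=-m['R'].T@m['t']
    return (o+r*((z-o[2])/r[:,2])[:,None])[:,:2]
E
python3 - <<'E'
from h import *
H=dict(crucible_a=.042,hex_plug=.052,small_jar=.062,pellet_die=.064,large_jar=.088,dish=.026,tray3=.014,tray2=.014)
for cam in("top","scene"):
    p,d=imaging.grab_frame(cam);P=cloud(cam,d)
    print(cam,"bench z",np.median(P[...,2][d>0]))
    for k,h in H.items():
        for r in imaging.cut_out(cam,k):
            m=r['mask'];v,u=np.nonzero(m)
            if len(v)<5: continue
            q=P[m&(d>0)]; zt=np.percentile(q[:,2],97)
            t=q[q[:,2]>h-.007] if 'tray' not in k else q
            c=p[m].mean(0).astype(int)
            s=f"{cam} {k} {r['conf']:.2f} px({u.mean():.0f},{v.mean():.0f}) n{len(v)} ztop{zt:.3f} bgr{c}"
            if len(t)>3:
                cc,rr=cv2.minEnclosingCircle(t[:,:2].astype(np.float32)); s+=f" top mean {t[:,:2].mean(0).round(4)} circ {np.round(cc,4)} r{rr:.4f}"
            if 'tray' in k:
                cn=max(cv2.findContours(m.astype(np.uint8),0,2)[0],key=len)[:,0].astype(float)
                w=onplane(cam,cn,.014); s+=f" rect {cv2.minAreaRect(w.astype(np.float32))}"
            print(s)
E
```

```text
top bench z 0.0023074359464802267
top crucible_a 0.81 px(293,150) n583 ztop0.045 bgr[79 77 76] top mean [ 0.6868 -0.0173] circ [ 0.6859 -0.017 ] r0.0303
top crucible_a 0.69 px(140,251) n694 ztop0.045 bgr[70 69 68] top mean [0.441  0.3317] circ [0.4411 0.3322] r0.0303
top hex_plug 0.82 px(293,205) n270 ztop0.055 bgr[ 94 102 105] top mean [ 0.5551 -0.0181] circ [ 0.5543 -0.0165] r0.0186
top small_jar 0.91 px(430,207) n426 ztop0.066 bgr[65 72 80] top mean [ 0.56  -0.339] circ [ 0.5605 -0.3401] r0.0182
top pellet_die 0.95 px(130,151) n411 ztop0.068 bgr[ 9 10 77] top mean [0.6738 0.3673] circ [0.6742 0.3682] r0.0144
top pellet_die 0.92 px(127,197) n398 ztop0.068 bgr[45 44 43] top mean [0.5642 0.3668] circ [0.5642 0.3673] r0.0141
top pellet_die 0.61 px(103,233) n419 ztop0.068 bgr[ 7  8 79] top mean [0.4805 0.4177] circ [0.4811 0.4183] r0.0141
top dish 0.66 px(281,257) n874 ztop0.029 bgr[106 107 111] top mean [0.4363 0.0063] circ [0.4354 0.0079] r0.0392
top tray3 0.76 px(213,211) n2685 ztop0.017 bgr[67 66 66] top mean [0.5388 0.1692] circ [0.5387 0.1683] r0.0913 rect ((0.5390164256095886, 0
[... 3555 characters left out ...]
9502), 76.725830078125)
scene tray3 0.64 px(217,204) n2885 ztop0.015 bgr[79 79 81] top mean [ 0.5537 -0.1724] circ [ 0.548 -0.172] r0.1248 rect ((0.5510087013244629, -0.16985559463500977), (0.24108169972896576, 0.09477709233760834), 9.87796688079834)
scene tray2 0.97 px(348,244) n2420 ztop0.015 bgr[81 82 83] top mean [0.5411 0.1691] circ [0.5354 0.1717] r0.0975 rect ((0.5410388708114624, 0.16967616975307465), (0.08977501094341278, 0.17570030689239502), 76.725830078125)
scene tray2 0.64 px(217,204) n2885 ztop0.015 bgr[79 79 81] top mean [ 0.5537 -0.1724] circ [ 0.548 -0.172] r0.1248 rect ((0.5510087013244629, -0.16985559463500977), (0.24108169972896576, 0.09477709233760834), 9.87796688079834)
```

```bash
cat >> h.py <<'E'
def plan(targets):
    """targets: list of (x,y,z_grasp,jaw_yaw_deg)"""
    s=status.get_state();R=Ro.from_rotvec(s['tcp_rot']);M=R.as_matrix()
    print("t",round(s['time'],2),"tcp",s['position'].round(4),"grasp",(s['position']+M[:,1]*arm.grip_depth).round(4),"jawyaw",np.degrees(np.arctan2(M[1,2],M[0,2])).round(2),"ydir",M[:,1].round(3),"grip",s['grip_width'].round(3),"F",s['ft_force'].round(1),"j6",s['joint_pos'][5].round(3))
    for x,y,z,a in targets:
        cur=np.degrees(np.arctan2(M[1,2],M[0,2])); a=a+180*np.round((cur-a)/180)
        ar=np.radians(a);zz=np.array([np.cos(ar),np.sin(ar),0]);yy=np.array([0,0,-1.]);xx=np.cross(yy,zz)
        T=np.c_[xx,yy,zz];p=np.array([x,y,z])-yy*arm.grip_depth
        d=M.T@(p-s['position'])*100;w=np.degrees((R.inv()*Ro.from_matrix(T)).as_rotvec())
        print((x,y,z,round(a,1)),"x,y,z cm",d.round(2),"wx,wy,wz",w.round(2))
E
python3 - <<'E'
from h import *
plan([(.687,-.016,.10,90),(.687,-.016,.031,90)])
a=cv2.imread('pics/top0.png');b=cv2.imread('pics/scene0.png')
f=lambda p,x,y,w,h,s:cv2.resize(p[y:y+h,x:x+w],None,fx=s,fy=s,interpolation=cv2.INTER_CUBIC)
o=np.hstack([f(a,185,155,210,115,3)]);cv2.imwrite('pics/c1.png',o)
cv2.imwrite('pics/c2.png',np.hstack([f(a,273,187,40,40,9),f(b,253,199,40,40,9)]))
E
```

```text
Traceback (most recent call last):
  File "h.py", line 15, in plan
    print("t",round(s['time'],2),"tcp",s['position'].round(4),"grasp",(s['position']+M[:,1]*arm.grip_depth).round(4),"jawyaw",np.degrees(np.arctan2(M[1,2],M[0,2])).round(2),"ydir",M[:,1].round(3),"grip",s['grip_width'].round(3),"F",s['ft_force'].round(1),"j6",s['joint_pos'][5].round(3))
                                                                                                                                                                                                           ^^^^^^^^^^^^^^^^^^^^^
AttributeError: 'float' object has no attribute 'round'
```

```bash
sed -i "s/s\['grip_width'\].round(3)/round(float(s['grip_width']),3)/" h.py
python3 - <<'E'
from h import *
plan([(.687,-.016,.10,90),(.687,-.016,.031,90)])
a=cv2.imread('pics/top0.png');b=cv2.imread('pics/scene0.png')
f=lambda p,x,y,w,h,s:cv2.resize(p[y:y+h,x:x+w],None,fx=s,fy=s,interpolation=cv2.INTER_CUBIC)
o=np.hstack([f(a,185,155,210,115,3)]);cv2.imwrite('pics/c1.png',o)
cv2.imwrite('pics/c2.png',np.hstack([f(a,273,187,40,40,9),f(b,253,199,40,40,9)]))
E
```

```text
t 1.0 tcp [0.1981 0.5398 0.3027] grasp [0.1981 0.5398 0.2243] jawyaw 69.84 ydir [ 0.  0. -1.] grip 0.996 F [ 0.2 -0.7 -0.5] j6 -0.15
(0.687, -0.016, 0.1, np.float64(90.0)) x,y,z cm [ 65.04  12.42 -35.33] wx,wy,wz [ -0.   -20.16  -0.  ]
(0.687, -0.016, 0.031, np.float64(90.0)) x,y,z cm [ 65.04  19.32 -35.33] wx,wy,wz [ -0.   -20.16  -0.  ]
```

View pics/c1.png

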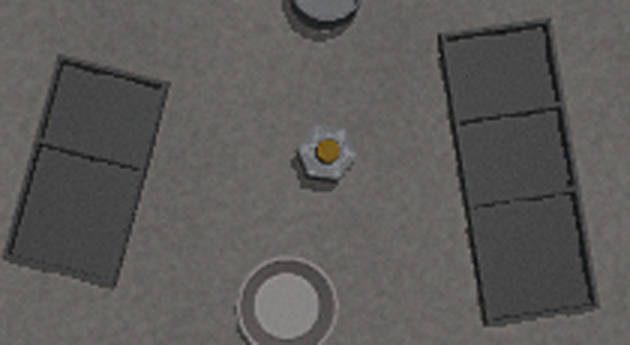

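View pics/c2.png

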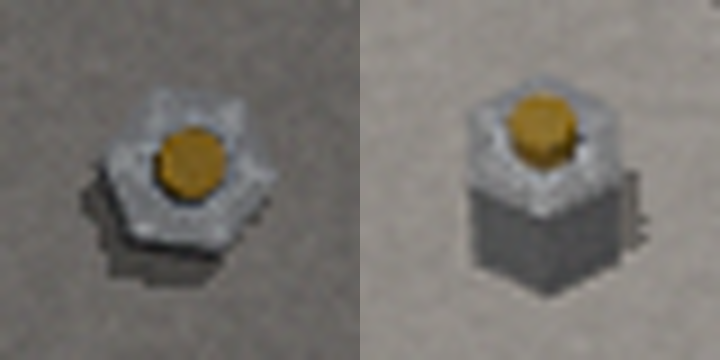

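Request:
carry_out --moves '[{"x": 65.0, "y": 8, "z": -35.3, "wy": -20.2, "fingers": 9.4}, {"x": 65.0, "y": 8, "z": -35.3, "wy": -20.2, "fingers": 9.4}, {"x": 65.0, "y": 8, "z": -35.3, "wy": -20.2, "fingers": 9.4}, {"x": 65.0, "y": 8, "z": -35.3, "wy": -20.2, "fingers": 9.4}, {"x": 65.0, "y": 8, "z": -35.3, "wy": -20.2, "fingers": 9.4}, {"x": 65.0, "y": 8, "z": -35.3, "wy": -20.2, "fingers": 9.4}, {"x": 65.0, "y": 8, "z": -35.3, "wy": -20.2, "fingers": 9.4}, {"x": 65.0, "y": 8, "z": -35.3, "wy": -20.2, "fingers": 9.4}, {"x": 65.0, "y": 8, "z": -35.3, "wy": -20.2, "fingers": 9.4}, {"x": 65.0, "y": 8, "z": -35.3, "wy": -20.2, "fingers": 9.4}, {"x": 65.0, "y": 8, "z": -35.3, "wy": -20.2, "fingers": 9.4}, {"x": 65.0, "y": 8, "z": -35.3, "wy": -20.2, "fingers": 9.4}, {"x": 65.0, "y": 8, "z": -35.3, "wy": -20.2, "fingers": 9.4}, {"x": 65.0, "y": 8, "z": -35.3, "wy": -20.2, "fingers": 9.4}, {"x": 65.0, "y": 8, "z": -35.3, "wy": -20.2, "fingers": 9.4}, {"x": 65.0, "y": 8, "z": -35.3, "wy": -20.2, "fingers": 9.4}]'

```text
invalid input
```

```bash
python3 - <<'E'
from h import *
plan([(.687,-.016,.10,90),(.687,-.016,.031,90)])
E
```

```text
t 1.0 tcp [0.1981 0.5398 0.3027] grasp [0.1981 0.5398 0.2243] jawyaw 69.84 ydir [ 0.  0. -1.] grip 0.996 F [ 0.2 -0.7 -0.5] j6 -0.15
(0.687, -0.016, 0.1, np.float64(90.0)) x,y,z cm [ 65.04  12.42 -35.33] wx,wy,wz [ -0.   -20.16  -0.  ]
(0.687, -0.016, 0.031, np.float64(90.0)) x,y,z cm [ 65.04  19.32 -35.33] wx,wy,wz [ -0.   -20.16  -0.  ]
```

Request:
carry_out --moves '[{"wx": 0, "wy": -20.2, "wz": 0, "x": 65.0, "y": 8, "z": -35.3, "fingers": 9.4}, {"wx": 0, "wy": -20.2, "wz": 0, "x": 65.0, "y": 8, "z": -35.3, "fingers": 9.4}, {"wx": 0, "wy": -20.2, "wz": 0, "x": 65.0, "y": 8, "z": -35.3, "fingers": 9.4}, {"wx": 0, "wy": -20.2, "wz": 0, "x": 65.0, "y": 8, "z": -35.3, "fingers": 9.4}, {"wx": 0, "wy": -20.2, "wz": 0, "x": 65.0, "y": 8, "z": -35.3, "fingers": 9.4}, {"wx": 0, "wy": -20.2, "wz": 0, "x": 65.0, "y": 8, "z": -35.3, "fingers": 9.4}, {"wx": 0, "wy": -20.2, "wz": 0, "x": 65.0, "y": 8, "z": -35.3, "fingers": 9.4}, {"wx": 0, "wy": -20.2, "wz": 0, "x": 65.0, "y": 8, "z": -35.3, "fingers": 9.4}, {"wx": 0, "wy": -20.2, "wz": 0, "x": 65.0, "y": 8, "z": -35.3, "fingers": 9.4}, {"wx": 0, "wy": -20.2, "wz": 0, "x": 65.0, "y": 8, "z": -35.3, "fingers": 9.4}, {"wx": 0, "wy": -20.2, "wz": 0, "x": 65.0, "y": 8, "z": -35.3, "fingers": 9.4}, {"wx": 0, "wy": -20.2, "wz": 0, "x": 65.0, "y": 8, "z": -35.3, "fingers": 9.4}, {"wx": 0, "wy": -20.2, "wz": 0, "x": 65.0, "y": 8, "z": -35.3, "fingers": 9.4}, {"wx": 0, "wy": -20.2, "wz": 0, "x": 65.0, "y": 8, "z": -35.3, "fingers": 9.4}, {"wx": 0, "wy": -20.2, "wz": 0, "x": 65.0, "y": 8, "z": -35.3, "fingers": 9.4}, {"wx": 0, "wy": -20.2, "wz": 0, "x": 65.0, "y": 8, "z": -35.3, "fingers": 9.4}]'

```text
time: 2.6
position: [0.6892, -0.0212, 0.2207]
tcp_rot: [-1.573, 0.004, -0.004]
ft_force: [-0.4, -0.4, 0.0]
grip_width: 1.0
```

```bash
python3 - <<'E'
from h import *
plan([(.687,-.016,.10,90),(.687,-.016,.031,90)])
E
```

```text
t 2.6 tcp [ 0.6892 -0.0212  0.2207] grasp [ 0.6892 -0.0213  0.1423] jawyaw 89.71 ydir [ 0.    -0.002 -1.   ] grip 1.0 F [-0.4 -0.4  0. ] j6 -1.721
(0.687, -0.016, 0.1, np.float64(90.0)) x,y,z cm [-0.22  4.23  0.53] wx,wy,wz [ 0.11 -0.29  0.01]
(0.687, -0.016, 0.031, np.float64(90.0)) x,y,z cm [-0.22 11.13  0.54] wx,wy,wz [ 0.11 -0.29  0.01]
```

Request:
carry_out --moves '[{"wx": 0.1, "wy": -0.3, "wz": 0, "x": -0.2, "y": 3, "z": 0.5, "fingers": 9.4}, {"wx": 0.1, "wy": -0.3, "wz": 0, "x": -0.2, "y": 4, "z": 0.5, "fingers": 9.4}, {"wx": 0.1, "wy": -0.3, "wz": 0, "x": -0.2, "y": 7, "z": 0.5, "fingers": 9.4}, {"wx": 0.1, "wy": -0.3, "wz": 0, "x": -0.2, "y": 9.5, "z": 0.5, "fingers": 9.4}, {"wx": 0.1, "wy": -0.3, "wz": 0, "x": -0.2, "y": 11.1, "z": 0.5, "fingers": 9.4}, {"wx": 0.1, "wy": -0.3, "wz": 0, "x": -0.2, "y": 11.1, "z": 0.5, "fingers": 9.4}, {"wx": 0.1, "wy": -0.3, "wz": 0, "x": -0.2, "y": 11.1, "z": 0.5, "fingers": 9.4}, {"wx": 0.1, "wy": -0.3, "wz": 0, "x": -0.2, "y": 11.1, "z": 0.5, "fingers": 5}, {"wx": 0.1, "wy": -0.3, "wz": 0, "x": -0.2, "y": 11.1, "z": 0.5, "fingers": 5}, {"wx": 0.1, "wy": -0.3, "wz": 0, "x": -0.2, "y": 11.1, "z": 0.5, "fingers": 5}, {"wx": 0.1, "wy": -0.3, "wz": 0, "x": -0.2, "y": 11.1, "z": 0.5, "fingers": 5}, {"wx": 0.1, "wy": -0.3, "wz": 0, "x": -0.2, "y": 11.1, "z": 0.5, "fingers": 5}]'

```text
time: 3.8
position: [0.6874, -0.0164, 0.1102]
tcp_rot: [-1.571, -0.001, -0.001]
ft_force: [-0.8, 0.2, 1.2]
grip_width: 0.634
```

```bash
python3 - <<'E'
from h import *
plan([(.687,-.016,.13,90),(.481,-.1825,.13,99.7),(.481,-.1825,.036,99.7)])
E
```

```text
t 3.8 tcp [ 0.6874 -0.0164  0.1102] grasp [ 0.6875 -0.0164  0.0318] jawyaw 90.0 ydir [ 0.001 -0.    -1.   ] grip 0.634 F [-0.8  0.2  1.2] j6 -1.72
(0.687, -0.016, 0.13, np.float64(90.0)) x,y,z cm [-0.03 -9.82  0.04] wx,wy,wz [0.   0.   0.05]
(0.481, -0.1825, 0.13, np.float64(99.7)) x,y,z cm [-20.63  -9.84 -16.61] wx,wy,wz [ 0.01 -9.7   0.05]
(0.481, -0.1825, 0.036, np.float64(99.7)) x,y,z cm [-20.64  -0.44 -16.61] wx,wy,wz [ 0.01 -9.7   0.05]
```

Request:
carry_out --moves '[{"wx": 0, "wy": 0, "wz": 0, "x": 0, "y": -2, "z": 0, "fingers": 5}, {"wx": 0, "wy": 0, "wz": 0, "x": 0, "y": -6, "z": 0, "fingers": 5}, {"wx": 0, "wy": 0, "wz": 0, "x": 0, "y": -9.8, "z": 0, "fingers": 5}, {"wx": 0, "wy": -2, "wz": 0, "x": -3, "y": -9.8, "z": -2.4, "fingers": 5}, {"wx": 0, "wy": -4, "wz": 0, "x": -6, "y": -9.8, "z": -4.8, "fingers": 5}, {"wx": 0, "wy": -5, "wz": 0, "x": -9, "y": -9.8, "z": -7.2, "fingers": 5}, {"wx": 0, "wy": -6, "wz": 0, "x": -12, "y": -9.8, "z": -9.7, "fingers": 5}, {"wx": 0, "wy": -8, "wz": 0, "x": -15, "y": -9.8, "z": -12, "fingers": 5}, {"wx": 0, "wy": -9.7, "wz": 0, "x": -18, "y": -9.8, "z": -14.5, "fingers": 5}, {"wx": 0, "wy": -9.7, "wz": 0, "x": -20.6, "y": -9.8, "z": -16.6, "fingers": 5}, {"wx": 0, "wy": -9.7, "wz": 0, "x": -20.6, "y": -9.8, "z": -16.6, "fingers": 5}, {"wx": 0, "wy": -9.7, "wz": 0, "x": -20.6, "y": -9.8, "z": -16.6, "fingers": 5}, {"wx": 0, "wy": -9.7, "wz": 0, "x": -20.6, "y": -7, "z": -16.6, "fingers": 5}, {"wx": 0, "wy": -9.7, "wz": 0, "x": -20.6, "y": -4, "z": -16.6, "fingers": 5}, {"wx": 0, "wy": -9.7, "wz": 0, "x": -20.6, "y": -2.5, "z": -16.6, "fingers": 5}, {"wx": 0, "wy": -9.7, "wz": 0, "x": -20.6, "y": -1.5, "z": -16.6, "fingers": 5}, {"wx": 0, "wy": -9.7, "wz": 0, "x": -20.6, "y": -1.5, "z": -16.6, "fingers": 5}, {"wx": 0, "wy": -9.7, "wz": 0, "x": -20.6, "y": -1.5, "z": -16.6, "fingers": 5}]'

```text
time: 5.6
position: [0.4824, -0.1823, 0.1255]
tcp_rot: [-1.567, -0.135, 0.132]
ft_force: [-0.3, 0.6, -0.4]
grip_width: 0.633
```

```bash
python3 - <<'E'
from h import *
plan([(.481,-.1825,.0365,99.7)])
p,d=imaging.grab_frame("top");cv2.imwrite("pics/top1.png",p)
q,d=imaging.grab_frame("scene");cv2.imwrite("pics/scene1.png",q)
f=lambda p,x,y,w,h,s:cv2.resize(p[y:y+h,x:x+w],None,fx=s,fy=s)
cv2.imwrite("pics/j1.png",np.hstack([f(p,320,150,130,130,3),f(q,160,130,130,130,3)]))
E
```

```text
t 5.6 tcp [ 0.4824 -0.1823  0.1255] grasp [ 0.4825 -0.1823  0.0471] jawyaw 99.75 ydir [ 0.002 -0.    -1.   ] grip 0.633 F [-0.3  0.6 -0.4] j6 -2.271
(0.481, -0.1825, 0.0365, np.float64(99.7)) x,y,z cm [-0.14  1.06 -0.  ] wx,wy,wz [0.05 0.05 0.1 ]
```

View pics/j1.png

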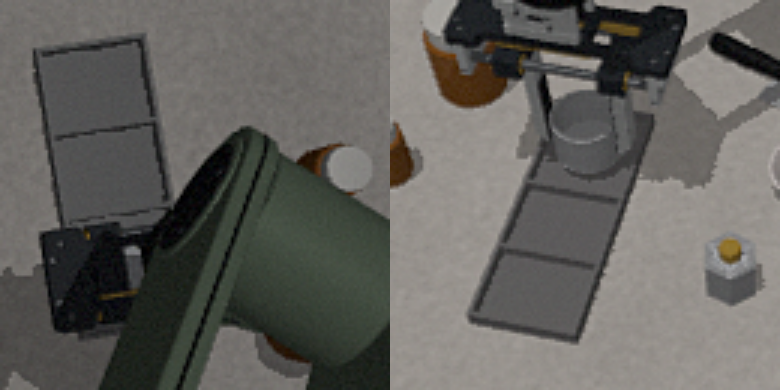

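Request:
carry_out --moves '[{"wx": 0, "wy": 0, "wz": 0, "x": -0.1, "y": 0.5, "z": 0, "fingers": 5}, {"wx": 0, "wy": 0, "wz": 0, "x": -0.1, "y": 0.9, "z": 0, "fingers": 5}, {"wx": 0, "wy": 0, "wz": 0, "x": -0.1, "y": 1.1, "z": 0, "fingers": 5}, {"wx": 0, "wy": 0, "wz": 0, "x": -0.1, "y": 1.1, "z": 0, "fingers": 5}, {"wx": 0, "wy": 0, "wz": 0, "x": -0.1, "y": 1.1, "z": 0, "fingers": 5}]'

```text
time: 6.2
position: [0.4815, -0.1828, 0.1151]
tcp_rot: [-1.568, -0.135, 0.131]
ft_force: [0.0, 0.5, -1.4]
grip_width: 0.635
```

```bash
python3 - <<'E'
from h import *
plan([(.5555,-.0175,.14,112),(.5555,-.0175,.03,112)])
E
```

```text
t 6.2 tcp [ 0.4815 -0.1828  0.1151] grasp [ 0.4817 -0.1829  0.0367] jawyaw 99.72 ydir [ 0.003 -0.001 -1.   ] grip 0.635 F [ 0.   0.5 -1.4] j6 -2.272
(0.5555, -0.0175, 0.14, np.float64(112.0)) x,y,z cm [ 10.12 -10.33  15.03] wx,wy,wz [  0.11 -12.28   0.14]
(0.5555, -0.0175, 0.03, np.float64(112.0)) x,y,z cm [10.09  0.67 15.05] wx,wy,wz [  0.11 -12.28   0.14]
```

Request:
carry_out --moves '[{"wx": 0, "wy": 0, "wz": 0, "x": 0, "y": 0.1, "z": 0, "fingers": 7}, {"wx": 0, "wy": 0, "wz": 0, "x": 0, "y": 0.1, "z": 0, "fingers": 9.4}, {"wx": 0, "wy": 0, "wz": 0, "x": 0, "y": 0.1, "z": 0, "fingers": 9.4}, {"wx": 0, "wy": 0, "wz": 0, "x": 0, "y": 0.1, "z": 0, "fingers": 9.4}, {"wx": 0, "wy": 0, "wz": 0, "x": 0, "y": -2, "z": 0, "fingers": 9.4}, {"wx": 0, "wy": 0, "wz": 0, "x": 0, "y": -6, "z": 0, "fingers": 9.4}, {"wx": 0, "wy": 0, "wz": 0, "x": 0, "y": -10.3, "z": 0, "fingers": 9.4}, {"wx": 0, "wy": -4, "wz": 0, "x": 3, "y": -10.3, "z": 4, "fingers": 9.4}, {"wx": 0, "wy": -8, "wz": 0, "x": 6, "y": -10.3, "z": 8, "fingers": 9.4}, {"wx": 0, "wy": -12.3, "wz": 0, "x": 9, "y": -10.3, "z": 12, "fingers": 9.4}, {"wx": 0.1, "wy": -12.3, "wz": 0.1, "x": 10.1, "y": -10.3, "z": 15, "fingers": 9.4}, {"wx": 0.1, "wy": -12.3, "wz": 0.1, "x": 10.1, "y": -10.3, "z": 15, "fingers": 9.4}, {"wx": 0.1, "wy": -12.3, "wz": 0.1, "x": 10.1, "y": -10.3, "z": 15, "fingers": 9.4}]'

```text
time: 7.5
position: [0.5553, -0.0175, 0.218]
tcp_rot: [-1.55, -0.303, 0.303]
ft_force: [0.3, -0.5, 0.8]
grip_width: 1.001
```

```bash
python3 - <<'E'
from h import *
plan([(.5555,-.0175,.03,112)])
p,d=imaging.grab_frame("top");cv2.imwrite("pics/top2.png",p)
q,d=imaging.grab_frame("scene");cv2.imwrite("pics/scene2.png",q)
f=lambda p,x,y,w,h,s:cv2.resize(p[y:y+h,x:x+w],None,fx=s,fy=s)
cv2.imwrite("pics/j2.png",np.hstack([f(p,270,150,130,130,3),f(q,160,130,130,130,3)]))
P=cloud("scene",d)
# hex top yaw from scene: points z .036-.044
m=(abs(P[...,0]-.5555)<.035)&(abs(P[...,1]+.0175)<.035)&(abs(P[...,2]-.040)<.004)&(d>0)
t=P[m][:,:2];print(len(t))
E
```

```text
t 7.5 tcp [ 0.5553 -0.0175  0.218 ] grasp [ 0.5553 -0.0175  0.1396] jawyaw 112.13 ydir [ 0.    -0.001 -1.   ] grip 1.001 F [ 0.3 -0.5  0.8] j6 -2.144
(0.5555, -0.0175, 0.03, np.float64(112.0)) x,y,z cm [ 0.02 10.96 -0.  ] wx,wy,wz [0.04 0.13 0.01]
167
```

View pics/j2.png

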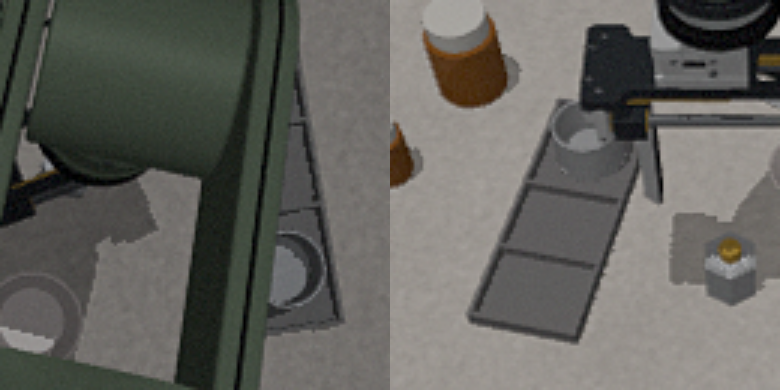

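```bash
python3 - <<'E'
from h import *
uv=np.array([[273.6,222.9],[265.2,219.8],[265.2,211.8],[273,207.3],[282.3,212],[281.9,220.1]])
w=onplane("scene",uv,.04);c=w.mean(0);print(c,[(round(float(np.hypot(*v)),4),round(float(np.degrees(np.arctan2(v[1],v[0])))%60,1)) for v in w-c])
uv=np.array([[107,160],[275,177],[155,88],[243,100],[130,240],[220,250]])/9+[273,187]
w=onplane("top",uv,.043);c=w.mean(0);print(c,[(round(float(np.hypot(*v)),4),round(float(np.degrees(np.arctan2(v[1],v[0])))%60,1)) for v in w-c])
E
```

```text
[ 0.55692504 -0.01579233] [(0.0206, 23.5), (0.0228, 23.8), (0.0228, 23.6), (0.0241, 26.1), (0.0232, 18.7), (0.0236, 19.5)]
[ 0.55339315 -0.01963324] [(0.0209, 25.1), (0.0222, 26.3), (0.0225, 23.6), (0.0227, 23.1), (0.0236, 22.0), (0.0222, 22.5)]
```

Request:
carry_out --moves '[{"wx": 0, "wy": -1, "wz": 0, "x": 0, "y": 4, "z": 0, "fingers": 9.4}, {"wx": 0, "wy": -1, "wz": 0, "x": 0, "y": 7, "z": 0, "fingers": 9.4}, {"wx": 0, "wy": -1, "wz": 0, "x": 0, "y": 9.5, "z": 0, "fingers": 9.4}, {"wx": 0, "wy": -1, "wz": 0, "x": 0, "y": 11, "z": 0, "fingers": 9.4}, {"wx": 0, "wy": -1, "wz": 0, "x": 0, "y": 11, "z": 0, "fingers": 9.4}, {"wx": 0, "wy": -1, "wz": 0, "x": 0, "y": 11, "z": 0, "fingers": 9.4}, {"wx": 0, "wy": -1, "wz": 0, "x": 0, "y": 11, "z": 0, "fingers": 5}, {"wx": 0, "wy": -1, "wz": 0, "x": 0, "y": 11, "z": 0, "fingers": 3}, {"wx": 0, "wy": -1, "wz": 0, "x": 0, "y": 11, "z": 0, "fingers": 3}, {"wx": 0, "wy": -1, "wz": 0, "x": 0, "y": 11, "z": 0, "fingers": 3}, {"wx": 0, "wy": -1, "wz": 0, "x": 0, "y": 11, "z": 0, "fingers": 3}, {"wx": 0, "wy": -1, "wz": 0, "x": 0, "y": 11, "z": 0, "fingers": 3}]'

```text
time: 8.8
position: [0.5552, -0.0188, 0.1081]
tcp_rot: [-1.548, -0.315, 0.314]
ft_force: [-0.7, -0.1, 0.2]
grip_width: 0.528
```

```bash
python3 - <<'E'
from h import *
plan([(.5555,-.0175,.13,113),(.561,-.169,.13,99.7),(.561,-.169,.035,99.7)])
E
```

```text
t 8.8 tcp [ 0.5552 -0.0188  0.1081] grasp [ 0.5552 -0.0188  0.0297] jawyaw 112.98 ydir [ 0.001 -0.    -1.   ] grip 0.528 F [-0.7 -0.1  0.2] j6 -2.161
(0.5555, -0.0175, 0.13, np.float64(113.0)) x,y,z cm [  0.08 -10.03   0.1 ] wx,wy,wz [ 0.04 -0.02  0.02]
(0.561, -0.169, 0.13, np.float64(99.7)) x,y,z cm [ -5.32 -10.02 -14.06] wx,wy,wz [ 0.04 13.28  0.02]
(0.561, -0.169, 0.035, np.float64(99.7)) x,y,z cm [ -5.33  -0.52 -14.06] wx,wy,wz [ 0.04 13.28  0.02]
```

Request:
carry_out --moves '[{"wx": 0, "wy": 0, "wz": 0, "x": 0, "y": 0, "z": 0, "fingers": 3}, {"wx": 0, "wy": 0, "wz": 0, "x": 0, "y": 0, "z": 0, "fingers": 3}, {"wx": 0, "wy": 0, "wz": 0, "x": 0, "y": 0, "z": 0, "fingers": 3}, {"wx": 0, "wy": 0, "wz": 0, "x": 0, "y": 0, "z": 0, "fingers": 3}]'

```text
time: 9.2
position: [0.5551, -0.0186, 0.1081]
tcp_rot: [-1.548, -0.315, 0.314]
ft_force: [-0.2, 1.3, 0.6]
grip_width: 0.423
```

```bash
python3 - <<'E'
from h import *
plan([(.561,-.169,.13,99.7),(.561,-.169,.035,99.7)])
E
```

```text
t 9.2 tcp [ 0.5551 -0.0186  0.1081] grasp [ 0.5551 -0.0186  0.0297] jawyaw 112.97 ydir [ 0. -0. -1.] grip 0.423 F [-0.2  1.3  0.6] j6 -2.161
(0.561, -0.169, 0.13, np.float64(99.7)) x,y,z cm [ -5.32 -10.03 -14.08] wx,wy,wz [1.000e-02 1.327e+01 1.000e-02]
(0.561, -0.169, 0.035, np.float64(99.7)) x,y,z cm [ -5.33  -0.53 -14.08] wx,wy,wz [1.000e-02 1.327e+01 1.000e-02]
```

Request:
carry_out --moves '[{"wx": 0, "wy": 0, "wz": 0, "x": 0, "y": -2, "z": 0, "fingers": 3}, {"wx": 0, "wy": 0, "wz": 0, "x": 0, "y": -6, "z": 0, "fingers": 3}, {"wx": 0, "wy": 0, "wz": 0, "x": 0, "y": -9.5, "z": 0, "fingers": 3}, {"wx": 0, "wy": 4, "wz": 0, "x": -1.5, "y": -10, "z": -4, "fingers": 3}, {"wx": 0, "wy": 8, "wz": 0, "x": -3, "y": -10, "z": -8, "fingers": 3}, {"wx": 0, "wy": 12, "wz": 0, "x": -4.5, "y": -10, "z": -12, "fingers": 3}, {"wx": 0, "wy": 13.3, "wz": 0, "x": -5.3, "y": -10, "z": -14.1, "fingers": 3}, {"wx": 0, "wy": 13.3, "wz": 0, "x": -5.3, "y": -10, "z": -14.1, "fingers": 3}, {"wx": 0, "wy": 13.3, "wz": 0, "x": -5.3, "y": -10, "z": -14.1, "fingers": 3}, {"wx": 0, "wy": 13.3, "wz": 0, "x": -5.3, "y": -7, "z": -14.1, "fingers": 3}, {"wx": 0, "wy": 13.3, "wz": 0, "x": -5.3, "y": -4, "z": -14.1, "fingers": 3}, {"wx": 0, "wy": 13.3, "wz": 0, "x": -5.3, "y": -2.5, "z": -14.1, "fingers": 3}, {"wx": 0, "wy": 13.3, "wz": 0, "x": -5.3, "y": -1.5, "z": -14.1, "fingers": 3}, {"wx": 0, "wy": 13.3, "wz": 0, "x": -5.3, "y": -1.5, "z": -14.1, "fingers": 3}, {"wx": 0, "wy": 13.3, "wz": 0, "x": -5.3, "y": -1.5, "z": -14.1, "fingers": 3}]'

```text
time: 10.7
position: [0.562, -0.169, 0.124]
tcp_rot: [-1.568, -0.134, 0.132]
ft_force: [0.1, 0.9, -3.0]
grip_width: 0.425
```

```bash
python3 - <<'E'
from h import *
plan([(.561,-.169,.034,99.7)])
p,d=imaging.grab_frame("top")
q,d=imaging.grab_frame("scene")
f=lambda p,x,y,w,h,s:cv2.resize(p[y:y+h,x:x+w],None,fx=s,fy=s)
cv2.imwrite("pics/j3.png",np.hstack([f(p,320,150,130,130,3),f(q,160,130,130,130,3)]))
E
```

```text
t 10.7 tcp [ 0.562 -0.169  0.124] grasp [ 0.5622 -0.169   0.0456] jawyaw 99.71 ydir [ 0.002 -0.001 -1.   ] grip 0.425 F [ 0.1  0.9 -3. ] j6 -2.18
(0.561, -0.169, 0.034, np.float64(99.7)) x,y,z cm [-0.1   1.16  0.01] wx,wy,wz [0.05 0.01 0.09]
```

View pics/j3.png

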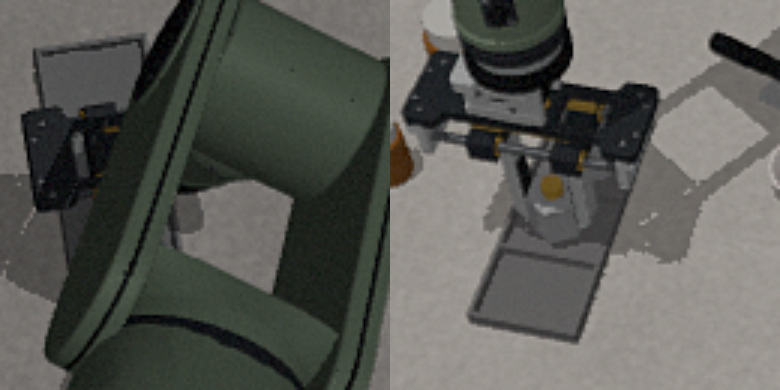

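Request:
carry_out --moves '[{"wx": 0, "wy": 0, "wz": 0, "x": -0.1, "y": 0.6, "z": 0, "fingers": 3}, {"wx": 0, "wy": 0, "wz": 0, "x": -0.1, "y": 1.0, "z": 0, "fingers": 3}, {"wx": 0, "wy": 0, "wz": 0, "x": -0.1, "y": 1.15, "z": 0, "fingers": 3}, {"wx": 0, "wy": 0, "wz": 0, "x": -0.1, "y": 1.15, "z": 0, "fingers": 3}, {"wx": 0, "wy": 0, "wz": 0, "x": -0.1, "y": 1.15, "z": 0, "fingers": 3}]'

```text
time: 11.3
position: [0.5614, -0.1696, 0.1131]
tcp_rot: [-1.568, -0.135, 0.131]
ft_force: [-0.1, 0.6, -2.9]
grip_width: 0.421
```

```bash
python3 - <<'E'
from h import *
plan([(.561,-.339,.16,90),(.561,-.339,.16,80),(.561,-.339,.03,80)])
E
```

```text
t 11.3 tcp [ 0.5614 -0.1696  0.1131] grasp [ 0.5617 -0.1697  0.0347] jawyaw 99.69 ydir [ 0.003 -0.001 -1.   ] grip 0.421 F [-0.1  0.6 -2.9] j6 -2.181
(0.561, -0.339, 0.16, np.float64(90.0)) x,y,z cm [ -2.86 -12.51 -16.71] wx,wy,wz [0.08 9.69 0.16]
(0.561, -0.339, 0.16, np.float64(80.0)) x,y,z cm [ -2.86 -12.51 -16.71] wx,wy,wz [ 0.07 19.69  0.17]
(0.561, -0.339, 0.03, np.float64(80.0)) x,y,z cm [ -2.89   0.49 -16.69] wx,wy,wz [ 0.07 19.69  0.17]
```

Request:
carry_out --moves '[{"wx": 0, "wy": 0, "wz": 0, "x": 0, "y": 0.1, "z": 0, "fingers": 3}, {"wx": 0, "wy": 0, "wz": 0, "x": 0, "y": 0.1, "z": 0, "fingers": 5}, {"wx": 0, "wy": 0, "wz": 0, "x": 0, "y": 0.1, "z": 0, "fingers": 7}, {"wx": 0, "wy": 0, "wz": 0, "x": 0, "y": 0.1, "z": 0, "fingers": 7}, {"wx": 0, "wy": 0, "wz": 0, "x": 0, "y": 0.1, "z": 0, "fingers": 7}, {"wx": 0, "wy": 0, "wz": 0, "x": 0, "y": -2, "z": 0, "fingers": 9.4}, {"wx": 0, "wy": 0, "wz": 0, "x": 0, "y": -6, "z": 0, "fingers": 9.4}, {"wx": 0, "wy": 0, "wz": 0, "x": 0, "y": -10, "z": 0, "fingers": 9.4}, {"wx": 0, "wy": 3, "wz": 0, "x": -1, "y": -12.5, "z": -4, "fingers": 9.4}, {"wx": 0, "wy": 6, "wz": 0, "x": -2, "y": -12.5, "z": -8, "fingers": 9.4}, {"wx": 0, "wy": 9.7, "wz": 0, "x": -2.5, "y": -12.5, "z": -12, "fingers": 9.4}, {"wx": 0.1, "wy": 9.7, "wz": 0.2, "x": -2.9, "y": -12.5, "z": -16, "fingers": 9.4}, {"wx": 0.1, "wy": 9.7, "wz": 0.2, "x": -2.9, "y": -12.5, "z": -16.7, "fingers": 9.4}, {"wx": 0.1, "wy": 9.7, "wz": 0.2, "x": -2.9, "y": -12.5, "z": -16.7, "fingers": 9.4}, {"wx": 0.1, "wy": 9.7, "wz": 0.2, "x": -2.9, "y": -12.5, "z": -16.7, "fingers": 9.4}]'

```text
time: 12.8
position: [0.5605, -0.3378, 0.2379]
tcp_rot: [-1.569, 0.001, 0.001]
ft_force: [0.5, -0.4, 0.5]
grip_width: 1.005
```

```bash
python3 - <<'E'
from h import *
plan([(.561,-.339,.032,90)])
p,d=imaging.grab_frame("top")
q,d=imaging.grab_frame("scene")
f=lambda p,x,y,w,h,s:cv2.resize(p[y:y+h,x:x+w],None,fx=s,fy=s)
cv2.imwrite("pics/j4.png",np.hstack([f(p,320,150,130,130,3),f(q,130,120,130,130,3)]))
E
```

```text
t 12.8 tcp [ 0.5605 -0.3378  0.2379] grasp [ 0.5603 -0.3377  0.1595] jawyaw 90.01 ydir [-0.001  0.002 -1.   ] grip 1.005 F [ 0.5 -0.4  0.5] j6 -2.246
(0.561, -0.339, 0.032, np.float64(90.0)) x,y,z cm [ 0.07 12.75 -0.14] wx,wy,wz [-0.09  0.01 -0.08]
```

View pics/j4.png

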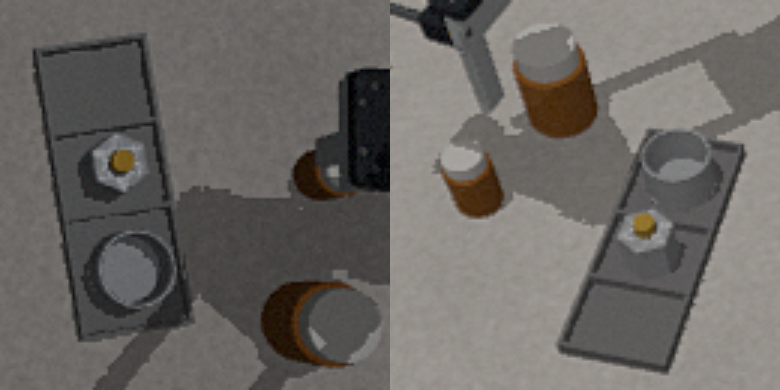

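Request:
carry_out --moves '[{"wx": -0.1, "wy": 0, "wz": -0.1, "x": 0.1, "y": 4, "z": -0.1, "fingers": 9.4}, {"wx": -0.1, "wy": 0, "wz": -0.1, "x": 0.1, "y": 7.5, "z": -0.1, "fingers": 9.4}, {"wx": -0.1, "wy": 0, "wz": -0.1, "x": 0.1, "y": 10.5, "z": -0.1, "fingers": 9.4}, {"wx": -0.1, "wy": 0, "wz": -0.1, "x": 0.1, "y": 12.7, "z": -0.1, "fingers": 9.4}, {"wx": -0.1, "wy": 0, "wz": -0.1, "x": 0.1, "y": 12.7, "z": -0.1, "fingers": 9.4}, {"wx": -0.1, "wy": 0, "wz": -0.1, "x": 0.1, "y": 12.7, "z": -0.1, "fingers": 7}, {"wx": -0.1, "wy": 0, "wz": -0.1, "x": 0.1, "y": 12.7, "z": -0.1, "fingers": 5}, {"wx": -0.1, "wy": 0, "wz": -0.1, "x": 0.1, "y": 12.7, "z": -0.1, "fingers": 3}, {"wx": -0.1, "wy": 0, "wz": -0.1, "x": 0.1, "y": 12.7, "z": -0.1, "fingers": 3}, {"wx": -0.1, "wy": 0, "wz": -0.1, "x": 0.1, "y": 12.7, "z": -0.1, "fingers": 3}, {"wx": -0.1, "wy": 0, "wz": -0.1, "x": 0.1, "y": 12.7, "z": -0.1, "fingers": 3}, {"wx": -0.1, "wy": 0, "wz": -0.1, "x": 0.1, "y": 12.7, "z": -0.1, "fingers": 3}, {"wx": -0.1, "wy": 0, "wz": -0.1, "x": 0.1, "y": 12.7, "z": -0.1, "fingers": 3}, {"wx": -0.1, "wy": 0, "wz": -0.1, "x": 0.1, "y": 12.7, "z": -0.1, "fingers": 3}, {"wx": -0.1, "wy": 0, "wz": -0.1, "x": 0.1, "y": 12.7, "z": -0.1, "fingers": 3}]'

```text
time: 14.4
position: [0.5616, -0.3385, 0.1114]
tcp_rot: [-1.572, -0.002, 0.0]
ft_force: [-0.2, -0.9, 1.6]
grip_width: 0.441
```

```bash
python3 - <<'E'
from h import *
plan([(.628,-.158,.15,99.7),(.628,-.158,.037,99.7)])
E
```

```text
t 14.4 tcp [ 0.5616 -0.3385  0.1114] grasp [ 0.5617 -0.3386  0.033 ] jawyaw 90.08 ydir [ 0.001 -0.001 -1.   ] grip 0.441 F [-0.2 -0.9  1.6] j6 -2.246
(0.628, -0.158, 0.15, np.float64(99.7)) x,y,z cm [  6.67 -11.72  18.02] wx,wy,wz [ 0.08 -9.62  0.04]
(0.628, -0.158, 0.037, np.float64(99.7)) x,y,z cm [ 6.67 -0.42 18.04] wx,wy,wz [ 0.08 -9.62  0.04]
```

Request:
carry_out --moves '[{"wx": 0, "wy": 0, "wz": 0, "x": 0, "y": -2, "z": 0, "fingers": 3}, {"wx": 0, "wy": 0, "wz": 0, "x": 0, "y": -6, "z": 0, "fingers": 3}, {"wx": 0, "wy": 0, "wz": 0, "x": 0, "y": -10, "z": 0, "fingers": 3}, {"wx": 0, "wy": -3, "wz": 0, "x": 1.5, "y": -11.7, "z": 4, "fingers": 3}, {"wx": 0, "wy": -6, "wz": 0, "x": 3, "y": -11.7, "z": 8, "fingers": 3}, {"wx": 0, "wy": -9.6, "wz": 0, "x": 4.5, "y": -11.7, "z": 12, "fingers": 3}, {"wx": 0, "wy": -9.6, "wz": 0, "x": 6, "y": -11.7, "z": 16, "fingers": 3}, {"wx": 0, "wy": -9.6, "wz": 0, "x": 6.7, "y": -11.7, "z": 18, "fingers": 3}, {"wx": 0, "wy": -9.6, "wz": 0, "x": 6.7, "y": -11.7, "z": 18, "fingers": 3}, {"wx": 0, "wy": -9.6, "wz": 0, "x": 6.7, "y": -11.7, "z": 18, "fingers": 3}, {"wx": 0, "wy": -9.6, "wz": 0, "x": 6.7, "y": -8, "z": 18, "fingers": 3}, {"wx": 0, "wy": -9.6, "wz": 0, "x": 6.7, "y": -5, "z": 18, "fingers": 3}, {"wx": 0, "wy": -9.6, "wz": 0, "x": 6.7, "y": -2.5, "z": 18, "fingers": 3}, {"wx": 0, "wy": -9.6, "wz": 0, "x": 6.7, "y": -1.5, "z": 18, "fingers": 3}, {"wx": 0, "wy": -9.6, "wz": 0, "x": 6.7, "y": -1.5, "z": 18, "fingers": 3}, {"wx": 0, "wy": -9.6, "wz": 0, "x": 6.7, "y": -1.5, "z": 18, "fingers": 3}]'

```text
time: 16.0
position: [0.6288, -0.1594, 0.1272]
tcp_rot: [-1.569, -0.133, 0.13]
ft_force: [0.7, -0.1, -0.8]
grip_width: 0.435
```

```bash
python3 - <<'E'
from h import *
plan([(.628,-.158,.037,99.7)])
p,d=imaging.grab_frame("top")
q,d=imaging.grab_frame("scene")
f=lambda p,x,y,w,h,s:cv2.resize(p[y:y+h,x:x+w],None,fx=s,fy=s)
cv2.imwrite("pics/j5.png",np.hstack([f(p,320,150,130,130,3),f(q,130,150,130,130,3)]))
E
```

```text
t 16.0 tcp [ 0.6288 -0.1594  0.1272] grasp [ 0.629  -0.1596  0.0488] jawyaw 99.62 ydir [ 0.002 -0.002 -1.   ] grip 0.435 F [ 0.7 -0.1 -0.8] j6 -2.119
(0.628, -0.158, 0.037, np.float64(99.7)) x,y,z cm [-0.06  1.18  0.16] wx,wy,wz [ 0.14 -0.08  0.11]
```

View pics/j5.png

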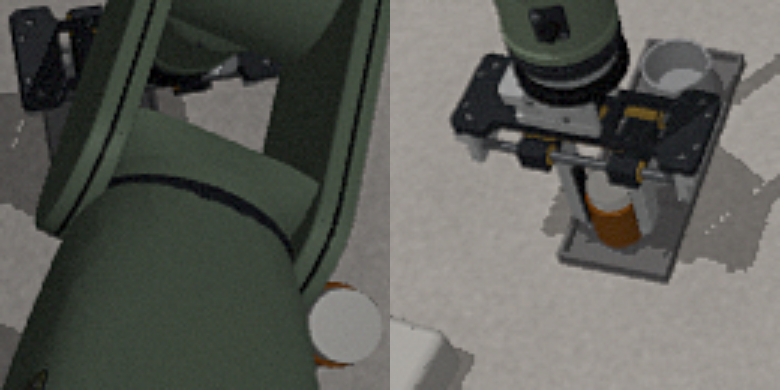

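Request:
carry_out --moves '[{"wx": 0.1, "wy": -0.1, "wz": 0.1, "x": -0.1, "y": 0.6, "z": 0.1, "fingers": 3}, {"wx": 0.1, "wy": -0.1, "wz": 0.1, "x": -0.1, "y": 1.0, "z": 0.1, "fingers": 3}, {"wx": 0.1, "wy": -0.1, "wz": 0.1, "x": -0.1, "y": 1.2, "z": 0.1, "fingers": 3}, {"wx": 0.1, "wy": -0.1, "wz": 0.1, "x": -0.1, "y": 1.2, "z": 0.1, "fingers": 3}, {"wx": 0.1, "wy": -0.1, "wz": 0.1, "x": -0.1, "y": 1.2, "z": 0.1, "fingers": 3}, {"wx": 0.1, "wy": -0.1, "wz": 0.1, "x": -0.1, "y": 1.2, "z": 0.1, "fingers": 5}, {"wx": 0.1, "wy": -0.1, "wz": 0.1, "x": -0.1, "y": 1.2, "z": 0.1, "fingers": 7}, {"wx": 0.1, "wy": -0.1, "wz": 0.1, "x": -0.1, "y": 1.2, "z": 0.1, "fingers": 7}, {"wx": 0.1, "wy": -0.1, "wz": 0.1, "x": -0.1, "y": 1.2, "z": 0.1, "fingers": 7}, {"wx": 0.1, "wy": -0.1, "wz": 0.1, "x": -0.1, "y": -1, "z": 0.1, "fingers": 9.4}, {"wx": 0.1, "wy": -0.1, "wz": 0.1, "x": -0.1, "y": -5, "z": 0.1, "fingers": 9.4}, {"wx": 0.1, "wy": -0.1, "wz": 0.1, "x": -0.1, "y": -9, "z": 0.1, "fingers": 9.4}, {"wx": 0.1, "wy": -0.1, "wz": 0.1, "x": -0.1, "y": -10, "z": 0.1, "fingers": 9.4}]'

```text
time: 17.4
position: [0.6306, -0.1592, 0.2345]
tcp_rot: [-1.573, -0.143, 0.125]
ft_force: [0.6, 0.3, 1.1]
grip_width: 0.996
```

```bash
python3 - <<'E'
from h import *
plan([(.4415,.333,.14,90),(.4415,.333,.14,76.7)])
E
```

```text
t 17.4 tcp [ 0.6306 -0.1592  0.2345] grasp [ 0.6316 -0.1596  0.1561] jawyaw 99.75 ydir [ 0.012 -0.005 -1.   ] grip 0.996 F [0.6 0.3 1.1] j6 -2.121
(0.4415, 0.333, 0.14, np.float64(90.0)) x,y,z cm [-10.32   1.13  51.72] wx,wy,wz [0.36 9.76 0.66]
(0.4415, 0.333, 0.14, np.float64(76.7)) x,y,z cm [-10.32   1.13  51.72] wx,wy,wz [ 0.28 23.06  0.7 ]
```

Request:
carry_out --moves '[{"wx": 0.4, "wy": -1, "wz": 0.7, "x": -1, "y": 1.1, "z": 4, "fingers": 8}, {"wx": 0.4, "wy": -2, "wz": 0.7, "x": -2, "y": 1.1, "z": 9, "fingers": 8}, {"wx": 0.4, "wy": -3, "wz": 0.7, "x": -3, "y": 1.1, "z": 14, "fingers": 8}, {"wx": 0.4, "wy": -4, "wz": 0.7, "x": -4, "y": 1.1, "z": 19, "fingers": 8}, {"wx": 0.4, "wy": -5, "wz": 0.7, "x": -5, "y": 1.1, "z": 24, "fingers": 8}, {"wx": 0.4, "wy": -5, "wz": 0.7, "x": -6, "y": 1.1, "z": 29, "fingers": 8}, {"wx": 0.4, "wy": -5, "wz": 0.7, "x": -7, "y": 1.1, "z": 34, "fingers": 8}, {"wx": 0.4, "wy": -5, "wz": 0.7, "x": -8, "y": 1.1, "z": 39, "fingers": 8}, {"wx": 0.4, "wy": -5, "wz": 0.7, "x": -9, "y": 1.1, "z": 44, "fingers": 8}, {"wx": 0.4, "wy": -5, "wz": 0.7, "x": -10, "y": 1.1, "z": 48, "fingers": 8}, {"wx": 0.4, "wy": -5, "wz": 0.7, "x": -10.3, "y": 1.1, "z": 51, "fingers": 8}, {"wx": 0.4, "wy": -5, "wz": 0.7, "x": -10.3, "y": 1.1, "z": 51.7, "fingers": 8}, {"wx": 0.4, "wy": -5, "wz": 0.7, "x": -10.3, "y": 1.1, "z": 51.7, "fingers": 8}, {"wx": 0.4, "wy": -5, "wz": 0.7, "x": -10.3, "y": 1.1, "z": 51.7, "fingers": 8}]'

```text
time: 18.8
position: [0.442, 0.3318, 0.2182]
tcp_rot: [-1.563, -0.2, 0.203]
ft_force: [-0.8, -0.7, -0.1]
grip_width: 0.85
```

```bash
python3 - <<'E'
from h import *
plan([(.4415,.333,.032,105)])
p,d=imaging.grab_frame("top")
q,d=imaging.grab_frame("scene")
f=lambda p,x,y,w,h,s:cv2.resize(p[y:y+h,x:x+w],None,fx=s,fy=s)
cv2.imwrite("pics/j6.png",np.hstack([f(p,320,150,130,130,3),f(q,360,170,130,130,3)]))
E
```

```text
t 18.8 tcp [0.442  0.3318 0.2182] grasp [0.4418 0.3316 0.1398] jawyaw 104.72 ydir [-0.002 -0.002 -1.   ] grip 0.85 F [-0.8 -0.7 -0.1] j6 -1.34
(0.4415, 0.333, 0.032, np.float64(105.0)) x,y,z cm [1.000e-02 1.078e+01 1.500e-01] wx,wy,wz [ 0.09 -0.28 -0.13]
```

View pics/j6.png

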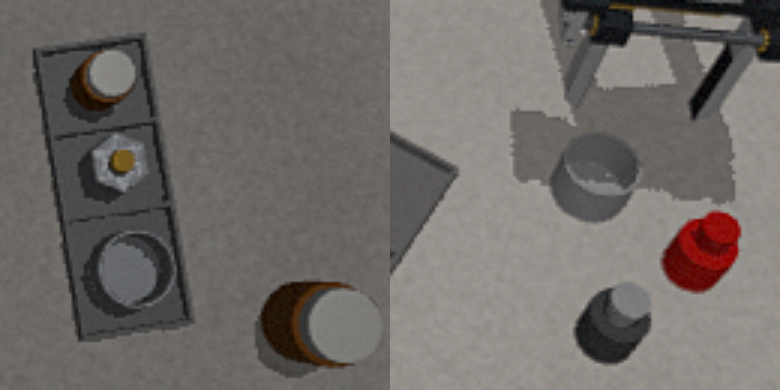

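Tray3 is complete: crucible, plug and jar stand upright in the three compartments in the left crop. Next is the second crucible.

Request:
carry_out --moves '[{"wx": 0.1, "wy": -0.3, "wz": -0.1, "x": 0, "y": 3, "z": 0.15, "fingers": 8}, {"wx": 0.1, "wy": -0.3, "wz": -0.1, "x": 0, "y": 6, "z": 0.15, "fingers": 8}, {"wx": 0.1, "wy": -0.3, "wz": -0.1, "x": 0, "y": 9, "z": 0.15, "fingers": 8}, {"wx": 0.1, "wy": -0.3, "wz": -0.1, "x": 0, "y": 10.8, "z": 0.15, "fingers": 8}, {"wx": 0.1, "wy": -0.3, "wz": -0.1, "x": 0, "y": 10.8, "z": 0.15, "fingers": 8}, {"wx": 0.1, "wy": -0.3, "wz": -0.1, "x": 0, "y": 10.8, "z": 0.15, "fingers": 8}, {"wx": 0.1, "wy": -0.3, "wz": -0.1, "x": 0, "y": 10.8, "z": 0.15, "fingers": 5}, {"wx": 0.1, "wy": -0.3, "wz": -0.1, "x": 0, "y": 10.8, "z": 0.15, "fingers": 5}, {"wx": 0.1, "wy": -0.3, "wz": -0.1, "x": 0, "y": 10.8, "z": 0.15, "fingers": 5}, {"wx": 0.1, "wy": -0.3, "wz": -0.1, "x": 0, "y": 10.8, "z": 0.15, "fingers": 5}, {"wx": 0.1, "wy": -0.3, "wz": -0.1, "x": 0, "y": 10.8, "z": 0.15, "fingers": 5}]'

```text
time: 20.0
position: [0.4426, 0.3332, 0.1118]
tcp_rot: [-1.56, -0.206, 0.203]
ft_force: [-0.1, -0.8, 5.8]
grip_width: 0.643
```

```bash
python3 - <<'E'
from h import *
plan([(.507,.177,.13,76.7),(.507,.177,.0365,76.7)])
E
```

```text
t 20.0 tcp [0.4426 0.3332 0.1118] grasp [0.4427 0.3333 0.0334] jawyaw 104.94 ydir [ 0.002  0.002 -1.   ] grip 0.643 F [-0.1 -0.8  5.8] j6 -1.343
(0.507, 0.177, 0.13, np.float64(76.7)) x,y,z cm [  2.22  -9.67 -16.74] wx,wy,wz [-0.09 28.24  0.1 ]
(0.507, 0.177, 0.0365, np.float64(76.7)) x,y,z cm [  2.2   -0.32 -16.75] wx,wy,wz [-0.09 28.24  0.1 ]
```

Request:
carry_out --moves '[{"wx": 0, "wy": 0, "wz": 0, "x": 0, "y": 0, "z": 0, "fingers": 5}, {"wx": 0, "wy": 0, "wz": 0, "x": 0, "y": 0, "z": 0, "fingers": 5}]'

```text
time: 20.2
position: [0.4425, 0.3332, 0.1119]
tcp_rot: [-1.56, -0.206, 0.203]
ft_force: [0.8, 0.4, 2.7]
grip_width: 0.64
```

```bash
python3 - <<'E'
from h import *
plan([(.507,.177,.13,76.7),(.507,.177,.0365,76.7)])
q,d=imaging.grab_frame("scene")
f=lambda p,x,y,w,h,s:cv2.resize(p[y:y+h,x:x+w],None,fx=s,fy=s)
cv2.imwrite("pics/j7.png",f(q,360,150,130,130,4))
E
```

```text
t 20.2 tcp [0.4425 0.3332 0.1119] grasp [0.4427 0.3334 0.0335] jawyaw 104.95 ydir [ 0.002  0.002 -1.   ] grip 0.64 F [0.8 0.4 2.7] j6 -1.343
(0.507, 0.177, 0.13, np.float64(76.7)) x,y,z cm [  2.22  -9.67 -16.75] wx,wy,wz [-0.1  28.25  0.11]
(0.507, 0.177, 0.0365, np.float64(76.7)) x,y,z cm [  2.2   -0.32 -16.76] wx,wy,wz [-0.1  28.25  0.11]
```

View pics/j7.png

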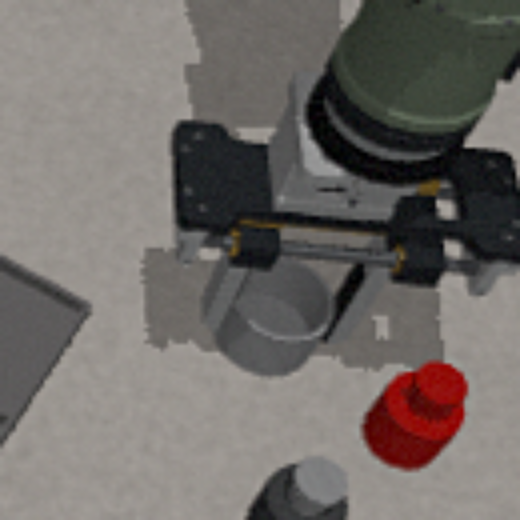

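Request:
carry_out --moves '[{"wx": 0, "wy": 0, "wz": 0, "x": 0, "y": -2, "z": 0, "fingers": 5}, {"wx": 0, "wy": 0, "wz": 0, "x": 0, "y": -6, "z": 0, "fingers": 5}, {"wx": 0, "wy": 0, "wz": 0, "x": 0, "y": -9.5, "z": 0, "fingers": 5}, {"wx": 0, "wy": 6, "wz": 0, "x": 0.5, "y": -9.7, "z": -3.5, "fingers": 5}, {"wx": 0, "wy": 12, "wz": 0, "x": 1, "y": -9.7, "z": -7, "fingers": 5}, {"wx": 0, "wy": 18, "wz": 0, "x": 1.5, "y": -9.7, "z": -11, "fingers": 5}, {"wx": 0, "wy": 24, "wz": 0, "x": 2, "y": -9.7, "z": -15, "fingers": 5}, {"wx": -0.1, "wy": 28.2, "wz": 0.1, "x": 2.2, "y": -9.7, "z": -16.7, "fingers": 5}, {"wx": -0.1, "wy": 28.2, "wz": 0.1, "x": 2.2, "y": -9.7, "z": -16.7, "fingers": 5}, {"wx": -0.1, "wy": 28.2, "wz": 0.1, "x": 2.2, "y": -9.7, "z": -16.7, "fingers": 5}, {"wx": -0.1, "wy": 28.2, "wz": 0.1, "x": 2.2, "y": -7, "z": -16.7, "fingers": 5}, {"wx": -0.1, "wy": 28.2, "wz": 0.1, "x": 2.2, "y": -4, "z": -16.7, "fingers": 5}, {"wx": -0.1, "wy": 28.2, "wz": 0.1, "x": 2.2, "y": -2.5, "z": -16.7, "fingers": 5}, {"wx": -0.1, "wy": 28.2, "wz": 0.1, "x": 2.2, "y": -1.5, "z": -16.7, "fingers": 5}, {"wx": -0.1, "wy": 28.2, "wz": 0.1, "x": 2.2, "y": -1.5, "z": -16.7, "fingers": 5}, {"wx": -0.1, "wy": 28.2, "wz": 0.1, "x": 2.2, "y": -1.5, "z": -16.7, "fingers": 5}]'

```text
time: 21.85
position: [0.507, 0.1783, 0.1272]
tcp_rot: [-1.563, 0.18, -0.181]
ft_force: [-0.6, -0.4, -0.1]
grip_width: 0.644
```

```bash
python3 - <<'E'
from h import *
plan([(.507,.177,.0375,76.7)])
q,d=imaging.grab_frame("scene")
f=lambda p,x,y,w,h,s:cv2.resize(p[y:y+h,x:x+w],None,fx=s,fy=s)
cv2.imwrite("pics/j8.png",f(q,300,150,130,130,4))
E
```

```text
t 21.85 tcp [0.507  0.1783 0.1272] grasp [0.5071 0.1783 0.0488] jawyaw 76.84 ydir [ 0.001  0.    -1.   ] grip 0.644 F [-0.6 -0.4 -0.1] j6 -1.164
(0.507, 0.177, 0.0375, np.float64(76.7)) x,y,z cm [ 0.03  1.13 -0.13] wx,wy,wz [-0.02  0.14  0.05]
```

View pics/j8.png

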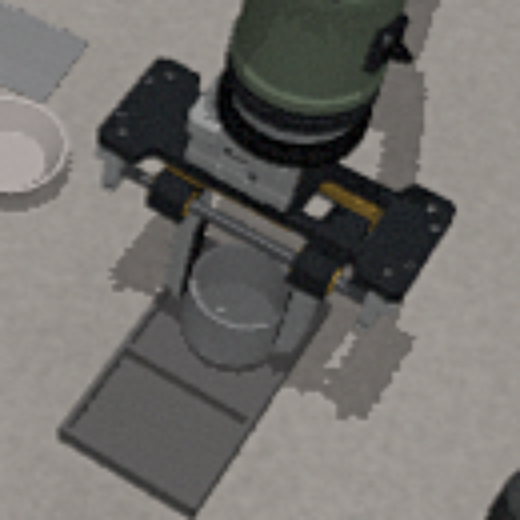

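Request:
carry_out --moves '[{"wx": 0, "wy": 0.1, "wz": 0, "x": 0, "y": 0.6, "z": -0.1, "fingers": 5}, {"wx": 0, "wy": 0.1, "wz": 0, "x": 0, "y": 1.0, "z": -0.1, "fingers": 5}, {"wx": 0, "wy": 0.1, "wz": 0, "x": 0, "y": 1.15, "z": -0.1, "fingers": 5}, {"wx": 0, "wy": 0.1, "wz": 0, "x": 0, "y": 1.15, "z": -0.1, "fingers": 5}, {"wx": 0, "wy": 0.1, "wz": 0, "x": 0, "y": 1.15, "z": -0.1, "fingers": 5}, {"wx": 0, "wy": 0.1, "wz": 0, "x": 0, "y": 1.15, "z": -0.1, "fingers": 7}, {"wx": 0, "wy": 0.1, "wz": 0, "x": 0, "y": 1.15, "z": -0.1, "fingers": 8.5}, {"wx": 0, "wy": 0.1, "wz": 0, "x": 0, "y": 1.15, "z": -0.1, "fingers": 8.5}, {"wx": 0, "wy": 0.1, "wz": 0, "x": 0, "y": 1.15, "z": -0.1, "fingers": 8.5}, {"wx": 0, "wy": 0.1, "wz": 0, "x": 0, "y": -1, "z": -0.1, "fingers": 8.5}, {"wx": 0, "wy": 0.1, "wz": 0, "x": 0, "y": -5, "z": -0.1, "fingers": 8.5}, {"wx": 0, "wy": 0.1, "wz": 0, "x": 0, "y": -9, "z": -0.1, "fingers": 8.5}, {"wx": 0, "wy": 0.1, "wz": 0, "x": 0, "y": -11, "z": -0.1, "fingers": 8.5}]'

```text
time: 23.2
position: [0.5086, 0.1775, 0.2418]
tcp_rot: [-1.561, 0.176, -0.188]
ft_force: [0.3, 0.4, -0.0]
grip_width: 0.904
```

```bash
python3 - <<'E'
from h import *
plan([(.565,.3675,.15,76.7),(.565,.3675,.15,70)])
E
```

```text
t 23.2 tcp [0.5086 0.1775 0.2418] grasp [0.5093 0.1777 0.1634] jawyaw 76.72 ydir [ 0.008  0.001 -1.   ] grip 0.904 F [ 0.3  0.4 -0. ] j6 -1.164
(0.565, 0.3675, 0.15, np.float64(76.7)) x,y,z cm [ 1.11  1.41 19.78] wx,wy,wz [-0.19  0.02  0.43]
(0.565, 0.3675, 0.15, np.float64(70.0)) x,y,z cm [ 1.11  1.41 19.78] wx,wy,wz [-0.21  6.72  0.42]
```

Request:
carry_out --moves '[{"wx": -0.2, "wy": 0, "wz": 0.4, "x": 0.3, "y": 1.4, "z": 4, "fingers": 8.5}, {"wx": -0.2, "wy": 0, "wz": 0.4, "x": 0.5, "y": 1.4, "z": 8.5, "fingers": 8.5}, {"wx": -0.2, "wy": 0, "wz": 0.4, "x": 0.8, "y": 1.4, "z": 13, "fingers": 8.5}, {"wx": -0.2, "wy": 0, "wz": 0.4, "x": 1.1, "y": 1.4, "z": 17, "fingers": 8.5}, {"wx": -0.2, "wy": 0, "wz": 0.4, "x": 1.1, "y": 1.4, "z": 19.8, "fingers": 8.5}, {"wx": -0.2, "wy": 0, "wz": 0.4, "x": 1.1, "y": 1.4, "z": 19.8, "fingers": 8.5}, {"wx": -0.2, "wy": 0, "wz": 0.4, "x": 1.1, "y": 1.4, "z": 19.8, "fingers": 8.5}, {"wx": -0.2, "wy": 0, "wz": 0.4, "x": 1.1, "y": 1.4, "z": 19.8, "fingers": 8.5}]'

```text
time: 24.0
position: [0.5647, 0.3667, 0.2281]
tcp_rot: [-1.564, 0.183, -0.182]
ft_force: [-0.3, -0.4, -1.0]
grip_width: 0.903
```

```bash
python3 - <<'E'
from h import *
plan([(.565,.3675,.030,76.7)])
q,d=imaging.grab_frame("scene")
f=lambda p,x,y,w,h,s:cv2.resize(p[y:y+h,x:x+w],None,fx=s,fy=s)
cv2.imwrite("pics/j9.png",f(q,300,180,190,150,4))
E
```

```text
t 24.0 tcp [0.5647 0.3667 0.2281] grasp [0.5646 0.3666 0.1497] jawyaw 76.67 ydir [-0.    -0.001 -1.   ] grip 0.903 F [-0.3 -0.4 -1. ] j6 -0.89
(0.565, 0.3675, 0.03, np.float64(76.7)) x,y,z cm [1.000e-02 1.197e+01 1.100e-01] wx,wy,wz [ 0.08 -0.03 -0.01]
```

View pics/j9.png

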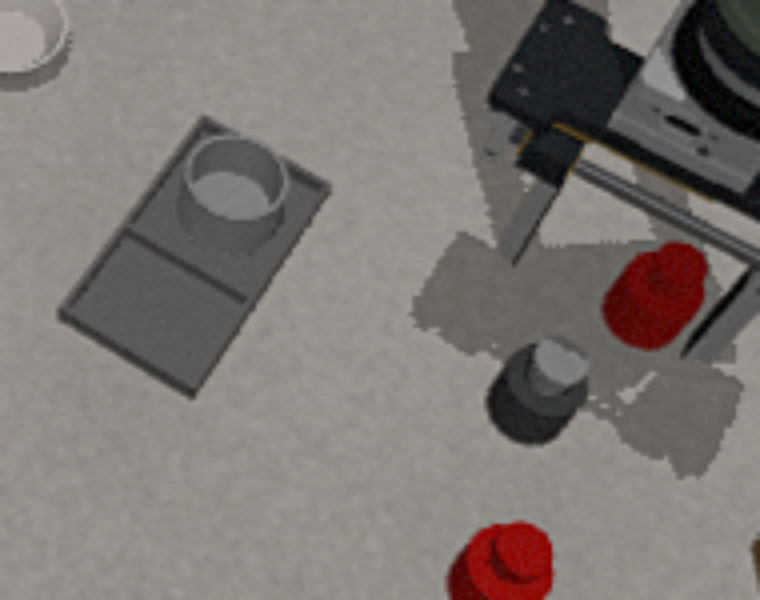

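Request:
carry_out --moves '[{"wx": 0.1, "wy": 0, "wz": 0, "x": 0, "y": 4, "z": 0.1, "fingers": 8.5}, {"wx": 0.1, "wy": 0, "wz": 0, "x": 0, "y": 7.5, "z": 0.1, "fingers": 8.5}, {"wx": 0.1, "wy": 0, "wz": 0, "x": 0, "y": 10, "z": 0.1, "fingers": 8.5}, {"wx": 0.1, "wy": 0, "wz": 0, "x": 0, "y": 12, "z": 0.1, "fingers": 8.5}, {"wx": 0.1, "wy": 0, "wz": 0, "x": 0, "y": 12, "z": 0.1, "fingers": 8.5}, {"wx": 0.1, "wy": 0, "wz": 0, "x": 0, "y": 12, "z": 0.1, "fingers": 8.5}, {"wx": 0.1, "wy": 0, "wz": 0, "x": 0, "y": 12, "z": 0.1, "fingers": 3}, {"wx": 0.1, "wy": 0, "wz": 0, "x": 0, "y": 12, "z": 0.1, "fingers": 3}, {"wx": 0.1, "wy": 0, "wz": 0, "x": 0, "y": 12, "z": 0.1, "fingers": 3}, {"wx": 0.1, "wy": 0, "wz": 0, "x": 0, "y": 12, "z": 0.1, "fingers": 3}, {"wx": 0.1, "wy": 0, "wz": 0, "x": 0, "y": 12, "z": 0.1, "fingers": 3}, {"wx": 0.1, "wy": 0, "wz": 0, "x": 0, "y": 12, "z": 0.1, "fingers": 3}, {"wx": 0.1, "wy": 0, "wz": 0, "x": 0, "y": 12, "z": 0.1, "fingers": 3}, {"wx": 0.1, "wy": 0, "wz": 0, "x": 0, "y": 12, "z": 0.1, "fingers": 3}, {"wx": 0.1, "wy": 0, "wz": 0, "x": 0, "y": 12, "z": 0.1, "fingers": 3}]'

```text
time: 25.55
position: [0.5651, 0.3676, 0.1086]
tcp_rot: [-1.562, 0.182, -0.183]
ft_force: [-0.3, 1.7, 1.6]
grip_width: 0.463
```

```bash
python3 - <<'E'
from h import *
plan([(.586,.158,.14,76.7),(.586,.158,.035,76.7)])
E
```

```text
t 25.55 tcp [0.5651 0.3676 0.1086] grasp [0.5652 0.3677 0.0302] jawyaw 76.65 ydir [ 0.001  0.001 -1.   ] grip 0.463 F [-0.3  1.7  1.6] j6 -0.89
(0.586, 0.158, 0.14, np.float64(76.7)) x,y,z cm [  6.88 -11.   -19.9 ] wx,wy,wz [-0.08 -0.05  0.02]
(0.586, 0.158, 0.035, np.float64(76.7)) x,y,z cm [  6.87  -0.5  -19.92] wx,wy,wz [-0.08 -0.05  0.02]
```

Request:
carry_out --moves '[{"wx": 0, "wy": 0, "wz": 0, "x": 0, "y": -2, "z": 0, "fingers": 3}, {"wx": 0, "wy": 0, "wz": 0, "x": 0, "y": -6, "z": 0, "fingers": 3}, {"wx": 0, "wy": 0, "wz": 0, "x": 0, "y": -10, "z": 0, "fingers": 3}, {"wx": 0, "wy": 0, "wz": 0, "x": 1.3, "y": -11, "z": -4, "fingers": 3}, {"wx": 0, "wy": 0, "wz": 0, "x": 2.7, "y": -11, "z": -8, "fingers": 3}, {"wx": 0, "wy": 0, "wz": 0, "x": 4, "y": -11, "z": -12, "fingers": 3}, {"wx": 0, "wy": 0, "wz": 0, "x": 5.5, "y": -11, "z": -16, "fingers": 3}, {"wx": -0.1, "wy": 0, "wz": 0, "x": 6.9, "y": -11, "z": -19.9, "fingers": 3}, {"wx": -0.1, "wy": 0, "wz": 0, "x": 6.9, "y": -11, "z": -19.9, "fingers": 3}, {"wx": -0.1, "wy": 0, "wz": 0, "x": 6.9, "y": -11, "z": -19.9, "fingers": 3}, {"wx": -0.1, "wy": 0, "wz": 0, "x": 6.9, "y": -8, "z": -19.9, "fingers": 3}, {"wx": -0.1, "wy": 0, "wz": 0, "x": 6.9, "y": -5, "z": -19.9, "fingers": 3}, {"wx": -0.1, "wy": 0, "wz": 0, "x": 6.9, "y": -2.5, "z": -19.9, "fingers": 3}, {"wx": -0.1, "wy": 0, "wz": 0, "x": 6.9, "y": -1.5, "z": -19.9, "fingers": 3}, {"wx": -0.1, "wy": 0, "wz": 0, "x": 6.9, "y": -1.5, "z": -19.9, "fingers": 3}, {"wx": -0.1, "wy": 0, "wz": 0, "x": 6.9, "y": -1.5, "z": -19.9, "fingers": 3}]'

```text
time: 27.15
position: [0.5868, 0.1588, 0.124]
tcp_rot: [-1.563, 0.181, -0.183]
ft_force: [0.0, -0.5, -3.6]
grip_width: 0.463
```

```bash
python3 - <<'E'
from h import *
plan([(.586,.158,.0345,76.7)])
q,d=imaging.grab_frame("scene")
f=lambda p,x,y,w,h,s:cv2.resize(p[y:y+h,x:x+w],None,fx=s,fy=s)
cv2.imwrite("pics/j10.png",f(q,280,150,150,150,4))
E
```

```text
t 27.15 tcp [0.5868 0.1588 0.124 ] grasp [0.5869 0.1588 0.0456] jawyaw 76.71 ydir [ 0.001 -0.    -1.   ] grip 0.463 F [ 0.  -0.5 -3.6] j6 -1.216
(0.586, 0.158, 0.0345, np.float64(76.7)) x,y,z cm [-0.06  1.11 -0.1 ] wx,wy,wz [-0.    0.01  0.08]
```

View pics/j10.png

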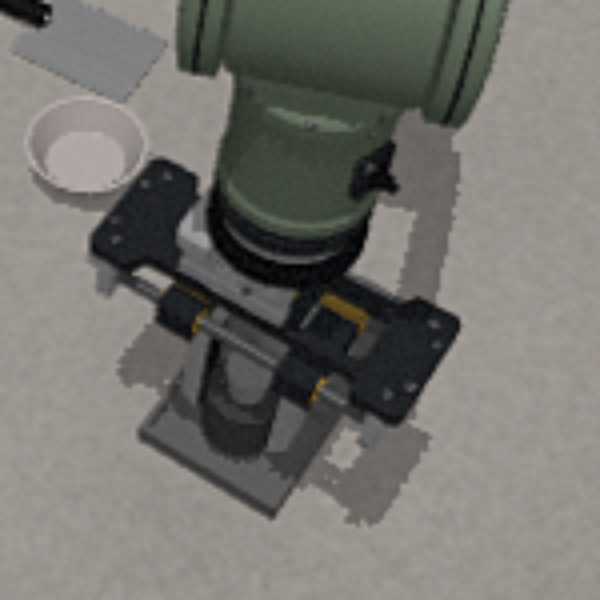

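Aligned over the smaller compartment. Next: lower, release, lift and back off.

Request:
carry_out --moves '[{"wx": 0, "wy": 0, "wz": 0, "x": -0.1, "y": 0.6, "z": -0.1, "fingers": 3}, {"wx": 0, "wy": 0, "wz": 0, "x": -0.1, "y": 1.0, "z": -0.1, "fingers": 3}, {"wx": 0, "wy": 0, "wz": 0, "x": -0.1, "y": 1.15, "z": -0.1, "fingers": 3}, {"wx": 0, "wy": 0, "wz": 0, "x": -0.1, "y": 1.15, "z": -0.1, "fingers": 3}, {"wx": 0, "wy": 0, "wz": 0, "x": -0.1, "y": 1.15, "z": -0.1, "fingers": 3}, {"wx": 0, "wy": 0, "wz": 0, "x": -0.1, "y": 1.15, "z": -0.1, "fingers": 5}, {"wx": 0, "wy": 0, "wz": 0, "x": -0.1, "y": 1.15, "z": -0.1, "fingers": 7}, {"wx": 0, "wy": 0, "wz": 0, "x": -0.1, "y": 1.15, "z": -0.1, "fingers": 7}, {"wx": 0, "wy": 0, "wz": 0, "x": -0.1, "y": 1.15, "z": -0.1, "fingers": 7}, {"wx": 0, "wy": 0, "wz": 0, "x": -0.1, "y": -1, "z": -0.1, "fingers": 8}, {"wx": 0, "wy": 0, "wz": 0, "x": -0.1, "y": -5, "z": -0.1, "fingers": 8}, {"wx": 0, "wy": 0, "wz": 0, "x": -0.1, "y": -9, "z": -0.1, "fingers": 8}, {"wx": 0, "wy": 0, "wz": 0, "x": -0.1, "y": -13, "z": -0.1, "fingers": 8}, {"wx": 0, "wy": 0, "wz": 0, "x": -0.1, "y": -15, "z": 4, "fingers": 8}, {"wx": 0, "wy": 0, "wz": 0, "x": -0.1, "y": -15, "z": 9, "fingers": 8}, {"wx": 0, "wy": 0, "wz": 0, "x": -0.1, "y": -15, "z": 14, "fingers": 8}, {"wx": 0, "wy": 0, "wz": 0, "x": -2, "y": -15, "z": 19, "fingers": 8}, {"wx": 0, "wy": 0, "wz": 0, "x": -5, "y": -15, "z": 23, "fingers": 8}, {"wx": 0, "wy": 0, "wz": 0, "x": -8, "y": -15, "z": 26, "fingers": 8}, {"wx": 0, "wy": 0, "wz": 0, "x": -8, "y": -15, "z": 26, "fingers": 8}]'

```text
time: 29.2
position: [0.5651, 0.4358, 0.2747]
tcp_rot: [-1.561, 0.175, -0.177]
ft_force: [0.5, -0.2, 0.3]
grip_width: 0.853
```

```bash
python3 - <<'E'
from h import *
plan([])
p,d=imaging.grab_frame("top")
q,e=imaging.grab_frame("scene")
cv2.imwrite("pics/f_top.png",p);cv2.imwrite("pics/f_scene.png",q)
P=cloud("scene",e);T=cloud("top",d)
for k,(x,y),r,z in [("cruA",(.482,-.183),.036,.046),("hex",(.561,-.169),.015,.056),("jar",(.629,-.159),.025,.066),("cruB",(.507,.177),.036,.046),("die",(.586,.158),.022,.068),("large",(.444,-.324),.034,.088),("dish",(.4355,.008),.045,.026)]:
    for n,C,D in(("scene",P,e),("top",T,d)):
        m=(np.hypot(C[...,0]-x,C[...,1]-y)<r)&(D>0)&(C[...,2]>z-.006)
        t=C[m]; c=cv2.minEnclosingCircle(t[:,:2].astype(np.float32)) if len(t)>3 else None
        print(k,n,len(t),np.round(c[0],4) if c else None,np.round(np.percentile(t[:,2],90),4) if len(t) else None,"want z",z)
E
```

```text
t 29.2 tcp [0.5651 0.4358 0.2747] grasp [0.5652 0.436  0.1963] jawyaw 77.13 ydir [ 0.002  0.002 -1.   ] grip 0.853 F [ 0.5 -0.2  0.3] j6 -0.811
cruA scene 118 [ 0.4815 -0.184 ] 0.0469 want z 0.046
cruA top 133 [ 0.4805 -0.1839] 0.0492 want z 0.046
hex scene 43 [ 0.5626 -0.1697] 0.0569 want z 0.056
hex top 51 [ 0.5614 -0.1702] 0.0596 want z 0.056
jar scene 169 [ 0.6277 -0.1587] 0.067 want z 0.066
jar top 201 [ 0.6275 -0.1595] 0.0698 want z 0.066
cruB scene 138 [0.5069 0.1777] 0.0467 want z 0.046
cruB top 131 [0.5056 0.177 ] 0.0495 want z 0.046
die scene 120 [0.5863 0.1584] 0.0691 want z 0.068
die top 123 [0.586  0.1572] 0.0721 want z 0.068
large scene 268 [ 0.4434 -0.3258] 0.089 want z 0.088
large top 516 [ 0.442  -0.3255] 0.0915 want z 0.088
dish scene 175 [0.4354 0.0086] 0.0264 want z 0.026
dish top 300 [0.4355 0.0083] 0.0292 want z 0.026
```

View pics/f_top.png

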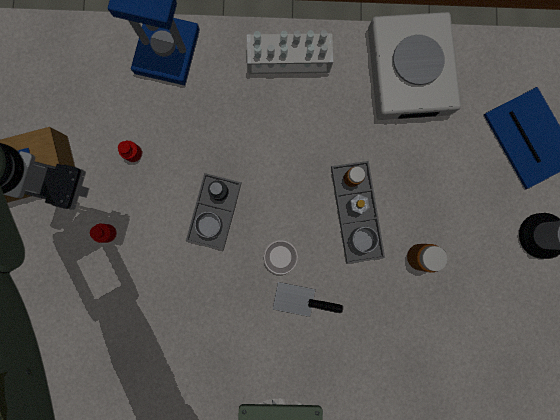

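View pics/f_scene.png

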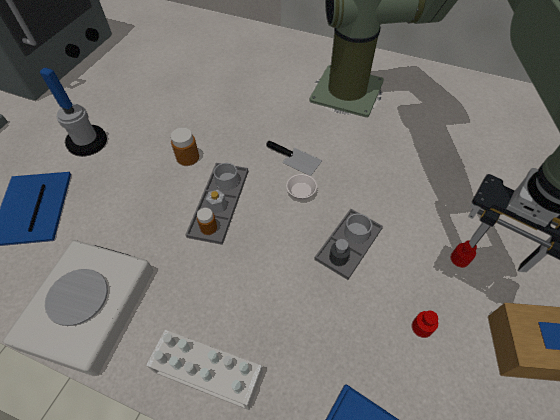

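The final pictures show tray3 with the crucible at (363,240), plug at (359,205) and jar at (356,176), and tray2 with the crucible at (208,226) and die at (218,189), all in the top view. The large jar, dish and red dies are where they started, and the gripper is clear. I'll hand in now.

```bash
python3 -c "
from station import ticket
print(ticket.hand_in())"
```

```text
the job is handed in; nothing more can be done
None
```

Both kits are made up and the job is handed in, at about 29 s on the robot's clock. I filled the long tray first: crucible in the larger end, hexagonal plug in the middle, small jar in the last compartment. Then I put the other crucible in the short tray's larger compartment and the dark pellet die in the smaller one.

- **Placed items:** In the last pictures from both cameras, all five stand upright in their compartments, within about 3 mm of where I aimed them. Scene-camera heights came out within about 1 mm of what they should be standing on the tray floors. The top camera reads about 3–4 mm high on everything; it read about 2–3 mm high on the bare bench at the start, so I put that down to its offset.
- **Left alone:** The large jar read the same position to within about 1 mm by the scene camera. It was missed in the first top-camera search, so that camera has no before-and-after comparison for it. The dish matches its starting position to about 1 mm in both cameras. The two red look-alikes show no visible change in the pictures, though I did not measure them.
- **Forces and grasps:** No wrist force reading at the end of a move was above 6 N. All grasps held first time, though the plug needed a little longer for the fingers to close.
- **Refused call:** The first move call was refused as invalid because I had left out some fields; nothing moved.

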